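Zero the torsion balance

ROBOT

A 6-joint arm with a two-finger parallel gripper is mounted at the origin on the work surface; the furniture and walls round the work are solid. World frame = base frame: x ahead of the robot, y to its left, z up, the work surface at z = 0. Lengths are in m, angles in rad, forces in N, time in s.
With the tool pointing down it reaches from about 0.375 to 0.925 m from the base axis. Payload 5.7 kg.
Tool frame: the origin (TCP) lies midway between the tips of the shut fingers; the grasp point (between the pads) lies 19 mm behind it (robot.grip_depth is the distance from the TCP to the grasp point, in m); z points along the fingers, x is the direction in which the jaws open and shut, and the axes are right-handed (so a half turn about z gives the same grasp; the last joint's range is limited). The gripper opens to 85 mm and grips with 20 to 120 N. Pads are 22 mm wide; open, the fingers measure 114 mm over their backs; the gripper's body (76 mm by 85 mm) begins 54 mm behind the grasp point. The pads swing forward as they close: fully open they stand 13 mm farther back than shut.
Start: joints at [-1.253, 0.359, 1.51, -0, 1.272, -0.115], TCP at [0.252, -0.545, 0.231] pointing down, gripper open.
Joint ranges: [-2.97, 2.97], [-1.01, 2.36], [0.21, 2.38], [-0.96, 4.11], [0.2, 2.71], [-2.98, 2.98]. Speed limits (rad/s): [2.39, 2.39, 3.14, 3.14, 3.14, 3.14].

INTERFACE

Orientations are given as [roll, pitch, yaw] about the fixed x, y, z axes, in that order (R = Rz(yaw) Ry(pitch) Rx(roll)).
In Python, from station import get_state, get_image, ticket, robot gives the robot as it stands. The module is installed in compiled form; this text tells all that it offers.
- The arm moves only by the tool drive_tool, never from a script. Its argument "steps" is a list of rows, each an object of numbers: "tx", "ty", "tz": the shift along the tool's x, y, z in mm; "turn": the turn about the tool's z in degrees. A call has 1 to 5 rows; each row shifts and turns the commanded pose from where the row before left it, along the tool's axes as they then stand; what a row does not reach is not made up. A row lasts 1/12 s, in which the tool goes at most 41.7 mm and 7.16 degrees, less where a joint would pass 70% of its speed; a pose out of reach is approached as far as the arm can. A call with a gripper value outside its range is refused whole. "fingers" is the opening, from 0 (shut) to 1 (fully open), set as the call begins (left out, the last holds). The fingers move at their own pace and stop on an object; the grip force is fixed at half the most. Time passes only in rows, so rows that do not move let the fingers close. It gives the time, the measured TCP pose, the force and the opening at its end, in the units of the state.
- get_state(): the state, without advancing time (a new reading comes with each control period).
- get_image(name): name is "side" or "top"; returns a dict with "pixels" (420x560x3 uint8, red, green, blue), "K" (3x3 intrinsics, pixels), "distortion" ([k1, k2, p1, p2, k3] as OpenCV has them; the pictures are not rectified), "extrinsics" (4x4, takes a point from world to camera coordinates). Camera axes: x right, y up, looking along -z (the intrinsics and any distortion apply to the point x, -y, -z); pixel columns grow to the right and rows downward; lengths in m; the calibration is good to about 2 mm. A picture is of the moment at which its call begins. There is no depth.
- ticket.sign_off(): hands the job in, once; it reports no verdict.
The state is a dict: "clock": time; "joint_positions": joint angles; "joint_velocities": joint speeds; "effort": joint torques, N m; "eef_pos": TCP position; "ee_rot": TCP orientation; "wrist_force": force on the tool from outside, world axes, zero at the start; "ft_torque": the same for the moment, N m; "gripper_width": finger opening in m.
Only numpy, scipy, OpenCV 4.12 (cv2) and the standard library are available. Lean on these libraries where they do the work, as an engineer would, in place of code of your own. Each camera call takes 0.05 s, during which the arm holds its last target.

TASK

Zero the empty torsion balance. Swing its arrest lever fully over to the left to release the beam, reach down through the round opening of the guard plate and turn the sunk knob until the beam's pointer, with the knob let go, rests on the long centre mark of the scale; then swing the lever fully back to the right to arrest the beam again. Do not touch the beam, its pans or its pointer, and leave the other things on the bench where they are.

Things in the scene. Friction and masses are not known exactly. Their poses are not given: they have to be found in the camera images.
- torsion_balance: Torsion balance, fixed to the bench: grey housing 240 x 320 mm (x by y), deck 55 mm high; front towards the robot, turned by up to 0.25 rad. Origin: centre of the underside; x points from its front to its back, y to its left, z up. Sunk knob at the front left, lever at the front right (axis at x -60, y -85, height 64 mm, running along x), column and beam at the rear.
- guard_opening (a point): Centre of the round opening, 96 mm wide, of the steel guard plate (118 x 126 mm) on the deck at the front left: x -55, y 78 mm on the balance, at the plate's top, 59 mm high. Below it is a round well 106 mm wide with its floor at height 12 mm; the knob stands in its middle.
- beam_middle (a point): Middle of the beam, on the axis about which it tips (balance x): x 75, y 0 mm on the balance, 165 mm high. The beam is 260 mm long along y, with a round steel pan 66 mm wide (top 32 mm above the beam's middle line) 118 mm either side; the two arrest plates (60 x 10 mm) rise under it. Nothing on the balance is higher than 240 mm, with the beam fully tipped.
- zero_knob: Sunk knob of bare aluminium: a disc 60 mm wide, 9 mm thick, with an upright bar 58 mm long (along the body's x), 20 mm thick, from 9 to 33 mm above the origin. Origin: centre of the disc's underside, on the well's floor; z (up) is its axis. Stiff (0.08 N m), stays where left, range 1.7 rad either side of zero. Starts 0.7 to 1.3 rad anticlockwise of zero, which is unmarked: watch the pointer.
- pointer_tip (a point): Lower tip of the slender black pointer hanging from the beam, 85 mm below the beam's axis. With the beam released, each radian of anticlockwise knob turn (seen from above) swings it by 0.25 rad, its tip about 21 mm to the left (+y of the balance), clockwise to the right; it settles within a second. While arrested the pointer stands at the centre whatever the knob does.
- zero_mark (a point): The long centre mark of the white scale plate just behind the pointer, at y = 0 of the balance, 80 mm high. The shorter marks are 11 mm apart.
- head_tip (a point): Top of the flat steel index, 42 mm above the beam's axis, on the torsion head, a steel disc 42 mm wide in front of the beam's middle. The knob turns the head directly (0.25 rad per radian), also while the beam is arrested; with the index upright (y = 0 of the balance) the balance is zeroed.
- arrest_lever (a joint): Arrest lever, rad: 0 = leaning fully right, 0.5 rad off upright (beam arrested: two steel plates hold it level from below); 1.0 = leaning fully left, 0.5 rad off upright (beam released). Its axis runs along the balance's x through x -60, y -85, height 64 mm. It takes about 2 N at the ball, stays where it is left and starts at 0.
- lever_ball (a point): Centre of the black ball, 30 mm wide, at the end of the arrest lever's 12 mm rod, 78 mm from its axis.
- timer: Bystander: small white digital timer, 60 x 62 x 20 mm, lying in front of the balance. Origin: centre of its underside.
- beaker: Bystander: glass beaker, 74 mm wide and 93 mm tall, standing to the right of the balance. Origin: centre of its underside.
- dropper_bottle: Bystander: small brown dropper bottle, 38 mm wide and 107 mm tall, standing to the left of the balance. Origin: centre of its underside.
- petri: Bystander: flat round dish with lid, 66 mm wide and 15 mm tall, at the right of the bench. Origin: centre of its underside.

How it is judged:
On the way, in this order (a step that is already met when the one before it is completed fails the run):
1. the beam is released (lever at least 0.88 rad over to the left) and the pointer has swung more than 9 mm off the centre (value of joint arrest_lever above 0.88 rad and y of pointer_tip in the frame of torsion_balance above 0.009 m), for 0.2 s.
2. with the beam still released and the knob let go, the pointer rests within 5 mm of the centre mark for half a second (value of joint arrest_lever above 0.8 rad and y of pointer_tip in the frame of torsion_balance between -0.005 and 0.005 m and contact force between zero_knob and anything else below 0.3 N), for 0.5 s.
At the end, for the whole second after the job is handed in: The arrest lever is back at the right (within 0.12 rad of its stop), the pointer within 5 mm of the centre mark, and the index of the torsion head within 3 mm of upright, so that the knob still has its zero setting (value of joint arrest_lever below 0.12 rad and y of pointer_tip in the frame of torsion_balance between -0.005 and 0.005 m and y of head_tip in the frame of torsion_balance between -0.003 and 0.003 m); the robot touches nothing.
It fails at once if the robot touches the beam, its pans, pointer or the torsion head (over 1 N) (contact force between any of the arm, the fingers and torsion_head above 1 N).
It fails at once if a bystander is moved by more than 30 mm (distance of any of timer, beaker, dropper_bottle, petri from where it was at the start of the episode above 0.03 m).
It also fails if it takes over 72 s, if anything falls off the work surface, if the arm or the gripper's body presses on something with over 40 N, if the wrist force passes 120 N, or if a joint passes its speed limit or range.

## Working session

There is one attempt and no reset: what is moved stays moved. The work goes in short steps, Python scripts to look and compute and a tool call to move; the robot and the scene stay as the last step left them, time stands still between calls to the robot, and variables do not carry over. Pictures are saved under pics/ and viewed, and the job is handed in when it is done.

Besides the shell and the picture viewer there is one more tool, called after ">>>" as name(argument=value, ...), one argument or row to a line, values as JSON. drive_tool: Moves the arm, as the interface text tells. Its arguments: {"type":"object","properties":{"steps":{"type":"array","items":{"type":"object","properties":{"tx":{"type":"number"},"ty":{"type":"number"},"tz":{"type":"number"},"turn":{"type":"number"}}}},"fingers":{"type":"number"}},"required":["steps"]}

```bash
mkdir -p pics
cat > h.py <<'E'
import numpy as np, cv2
from station import get_state, get_image, ticket, robot
def snap(name,fn,crop=None,scale=1):
    im=get_image(name); p=im["pixels"]
    if crop: 
        x0,y0,x1,y1=crop; p=p[y0:y1,x0:x1]
    p=cv2.resize(p,None,fx=scale,fy=scale,interpolation=cv2.INTER_CUBIC)
    cv2.imwrite("pics/"+fn,p[:,:,::-1]); return im
def proj(im,P):
    P=np.atleast_2d(P).astype(float); E=np.array(im["extrinsics"])
    c=P@E[:3,:3].T+E[:3,3]; c=c*[1,-1,-1]
    return cv2.projectPoints(c.reshape(-1,1,3),np.zeros(3),np.zeros(3),np.array(im["K"],float),np.array(im["distortion"],float))[0].reshape(-1,2)
def ray(im,uv):
    E=np.array(im["extrinsics"])
    n=cv2.undistortPoints(np.array(uv,float).reshape(-1,1,2),np.array(im["K"],float),np.array(im["distortion"],float)).reshape(-1,2)
    d=np.c_[n[:,0],-n[:,1],-np.ones(len(n))]@E[:3,:3]
    o=-E[:3,:3].T@E[:3,3]; return o,d
def atz(im,uv,z):
    o,d=ray(im,uv); return o+d*((z-o[2])/d[:,2])[:,None]
E
python3 - <<'E'
from h import *
for n in("side","top"):
    im=snap(n,n+"0.png",scale=1.4); E=np.array(im["extrinsics"]); print(n,-E[:3,:3].T@E[:3,3],E[2,:3])
print(get_state())
E
```

```text
side [-0.28569027  0.4264165   1.13831776] [-0.57385262  0.3682812   0.73147941]
top [ 0.29802701 -0.09733035  1.45287222] [-0.17009775 -0.01711442  0.98527857]
{'clock': 0.1, 'joint_positions': array([-1.25310517e+00,  3.59418478e-01,  1.51134946e+00, -8.61140612e-06,
        1.27251021e+00, -1.15097567e-01]), 'joint_velocities': array([-0.00043318, -0.00182218, -0.00211192,  0.0008699 , -0.00132988,
       -0.00094515]), 'effort': array([ 1.49544189e-04, -5.28648555e+01, -2.79352212e+01, -2.64754772e-04,
        5.06160388e-03, -1.61948969e-05]), 'eef_pos': array([ 0.25143593, -0.54408141,  0.23053667]), 'ee_rot': array([-3.14140726e+00,  1.67528620e-03, -1.13800491e+00]), 'wrist_force': array([0.54325156, 0.28209439, 0.33282955]), 'ft_torque': array([ 0.00396783, -0.02913986, -0.01889185]), 'gripper_width': 0.08529275560539731}
```

```bash
ls pics
```

```text
side0.png
top0.png
```

View pics/side0.png

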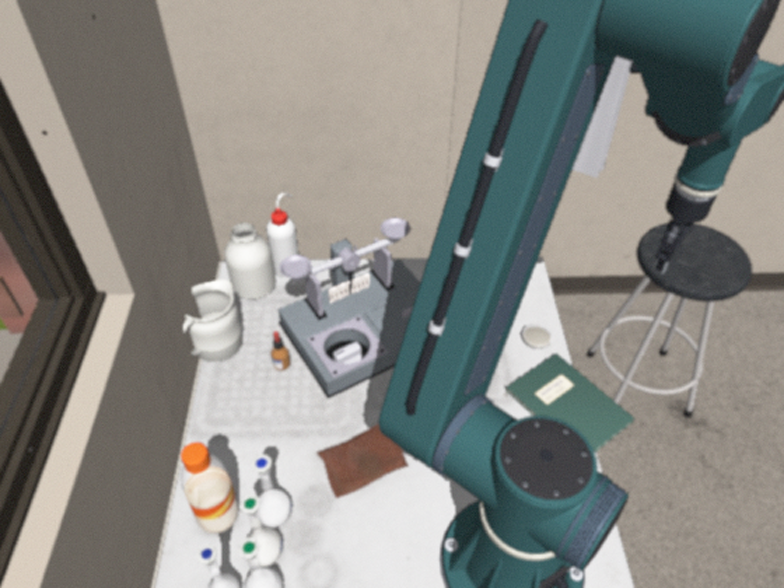

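View pics/top0.png

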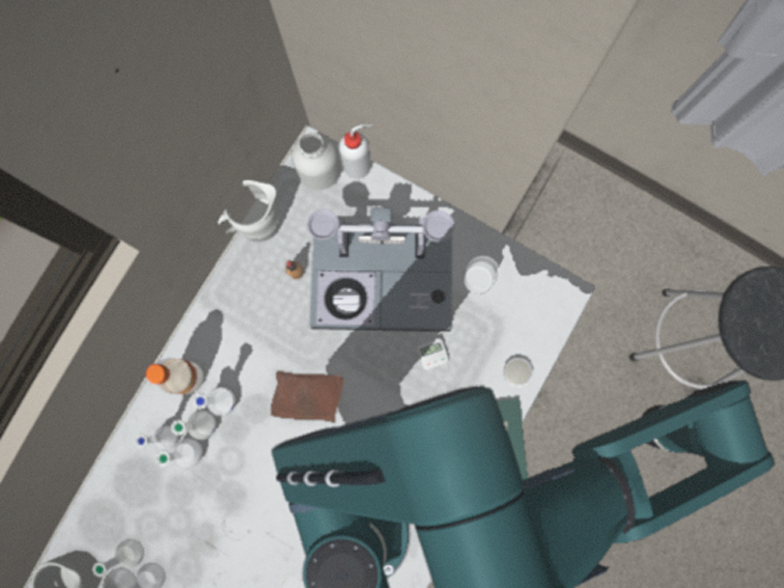

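The overview shows the balance at about top (380,270) of the enlarged image, timer in front at (433,352) and beaker right at (481,275). Next I'll enlarge it.

Run:
```python
from h import *
snap("top","top1.png",(200,130,365,270),4.8)
snap("side","side1.png",(190,140,320,290),4)
```

```text
(no output)
```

View pics/top1.png

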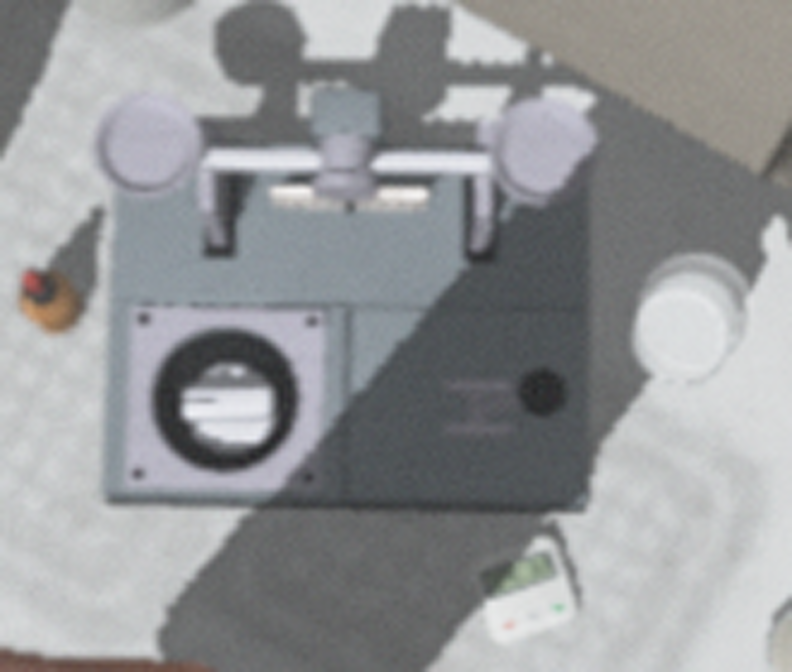

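View pics/side1.png

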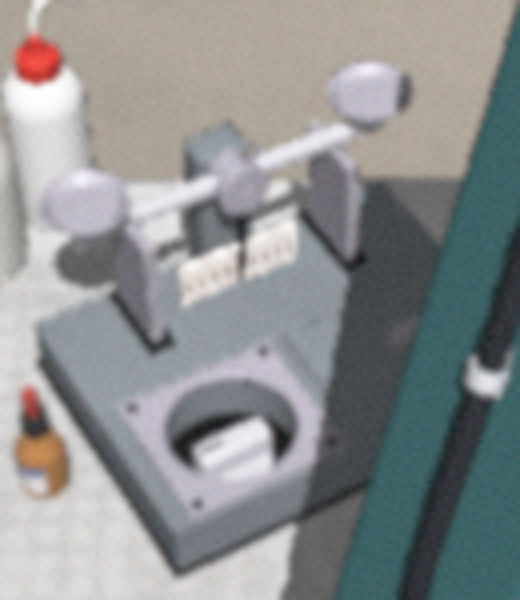

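```bash
cat > fit.py <<'E'
from h import *
from scipy.optimize import least_squares
im=get_image("top"); ims=get_image("side")
L=[(-120,160,55),(-120,-160,55),(-55+59,78+63,59),(-55+59,78-63,59),(-55-59,78+63,59),(-55,78,59),(-60,-122.4,132.4)]
U=[(107,497),(586,500),(133,305),(327,306),(122,490),(226,399),(541,392)]
U=np.array(U)/4.8+[200,130]
Ls=[(-120,160,55),(-55,78,59),(0,0,80)];Us=np.array([(180,560),(230,422),(241,275)])/4+[190,140]
L=np.array(L)/1e3
Ls=np.array(Ls[:2])/1e3;Us=Us[:2]
def T(p,l): 
    c,s=np.cos(p[2]),np.sin(p[2]); return np.c_[p[0]+c*l[:,0]-s*l[:,1],p[1]+s*l[:,0]+c*l[:,1],l[:,2]]
f=lambda p:np.r_[(proj(im,T(p,L))-U).ravel(),(proj(ims,T(p,Ls))-Us).ravel()]
r=least_squares(f,[0.6,0,0],loss='soft_l1')
p=r.x
if __name__=="__main__":
    print(p);print(f(p).reshape(-1,2).round(1))
    print("knob",T(p,np.array([[-.055,.078,.059]])),"ball",T(p,np.array([[-.06,-.1224,.1324],[-.06,-.0476,.1324]])))
    k=np.array([(182,403),(272,390),(275,413),(186,425),(276,405)])/4.8+[200,130]
    print(atz(im,k,.045))
    np.save("pose.npy",p)
E
python3 fit.py
```

```text
[ 5.75911326e-01 -5.54201012e-02  2.51625638e-04]
[[-2.   0.2]
 [ 1.8  0.3]
 [-0.4  0.7]
 [-0.6  0.7]
 [ 0.8 -0.4]
 [-0.1 -0.1]
 [ 0.4 -0.5]
 [-1.1 -5.9]
 [ 0.6  0.4]]
knob [[0.5208917  0.02256606 0.059     ]] ball [[ 0.51594213 -0.17783519  0.1324    ]
 [ 0.51592331 -0.1030352   0.1324    ]]
[[ 0.51982883  0.05211667  0.045     ]
 [ 0.52881852 -0.00659013  0.045     ]
 [ 0.5136531  -0.00880198  0.045     ]
 [ 0.50533568  0.04915895  0.045     ]
 [ 0.51893094 -0.00936734  0.045     ]]
```

>>> drive_tool(
  steps=[
    {"turn":6.2},
    {"turn":6.2},
    {"turn":6.2},
    {"turn":6.2},
  ],
  fingers=0.6,
)

```text
invalid input at $.steps[0]: expected keys tx, ty, tz, turn
```

>>> drive_tool(
  steps=[
    {"tx":-30,"ty":-22},
    {"tx":-30,"ty":-22},
    {"tx":-30,"ty":-22},
    {"tx":-30,"ty":-22},
    {"tx":-30,"ty":-22},
  ],
)

```text
invalid input at $.steps[0]: expected keys tx, ty, tz, turn
```

>>> drive_tool(
  steps=[
    {"tx":-30,"ty":-22},
    {"tx":-30,"ty":-22},
    {"tx":-30,"ty":-22},
    {"tx":-30,"ty":-22},
    {"tx":-30,"ty":-22},
  ],
)

```text
invalid input at $.steps[0]: expected keys tx, ty, tz, turn
```

>>> drive_tool(
  steps=[
    {"tx":0,"ty":0,"tz":0,"turn":6.2},
    {"tx":0,"ty":0,"tz":0,"turn":6.2},
    {"tx":0,"ty":0,"tz":0,"turn":6.2},
    {"tx":0,"ty":0,"tz":0,"turn":6.2},
  ],
  fingers=0.6,
)

```text
clock: 0.63
eef_pos: [0.2516, -0.5446, 0.2312]
ee_rot: [3.141, 0.0, -1.576]
wrist_force: [-0.2, 0.6, -1.0]
gripper_width: 0.0512
```

>>> drive_tool(
  steps=[
    {"tx":-30,"ty":-22,"tz":0,"turn":0},
    {"tx":-30,"ty":-22,"tz":0,"turn":0},
    {"tx":-30,"ty":-22,"tz":0,"turn":0},
    {"tx":-30,"ty":-22,"tz":0,"turn":0},
    {"tx":-30,"ty":-22,"tz":0,"turn":0},
  ],
)

```text
clock: 1.05
eef_pos: [0.3623, -0.3932, 0.2313]
ee_rot: [-3.141, 0.0, -1.572]
wrist_force: [0.6, -0.2, -1.0]
gripper_width: 0.0513
```

>>> drive_tool(
  steps=[
    {"tx":-30,"ty":-22,"tz":0,"turn":0},
    {"tx":-30,"ty":-22,"tz":0,"turn":0},
    {"tx":-30,"ty":-22,"tz":0,"turn":0},
    {"tx":-30,"ty":-22,"tz":0,"turn":0},
    {"tx":0,"ty":0,"tz":0,"turn":0},
  ],
)

```text
clock: 1.47
eef_pos: [0.4526, -0.2694, 0.2314]
ee_rot: [-3.14, 0.003, -1.566]
wrist_force: [0.6, 0.6, 0.1]
gripper_width: 0.0512
```

>>> drive_tool(
  steps=[
    {"tx":-30,"ty":-21,"tz":0,"turn":0},
    {"tx":-30,"ty":-21,"tz":0,"turn":0},
    {"tx":-30,"ty":-21,"tz":0,"turn":0},
    {"tx":0,"ty":0,"tz":20,"turn":0},
    {"tx":0,"ty":0,"tz":0,"turn":0},
  ],
)

```text
clock: 1.88
eef_pos: [0.5119, -0.1826, 0.209]
ee_rot: [3.138, 0.002, -1.567]
wrist_force: [-1.2, 0.7, -0.6]
gripper_width: 0.0513
```

Run:
```python
from h import *
snap("top","top2.png",(200,130,365,270),4.8)
snap("side","side2.png",(190,110,390,290),3.3)
print(get_state()["eef_pos"])
```

```text
[ 0.5116453  -0.18462856  0.21072448]
```

View pics/top2.png

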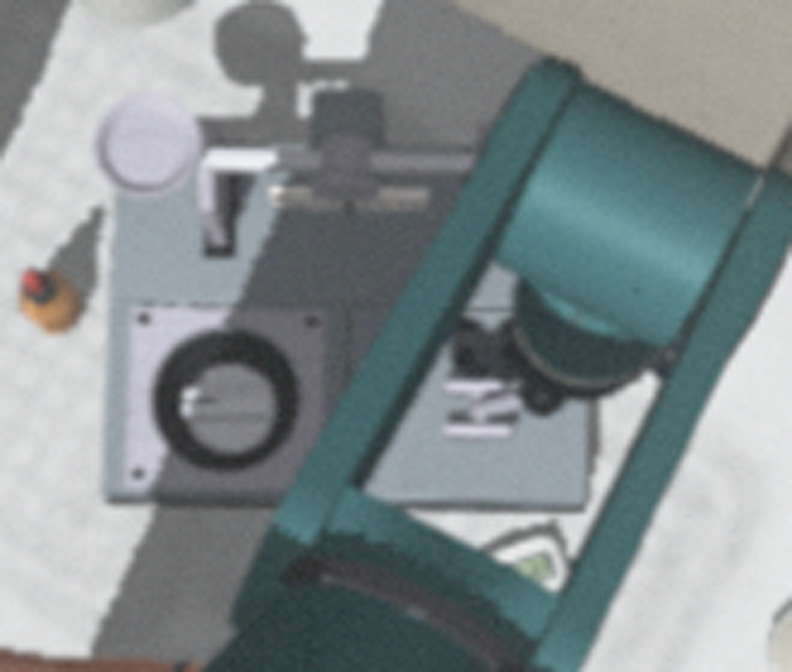

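View pics/side2.png

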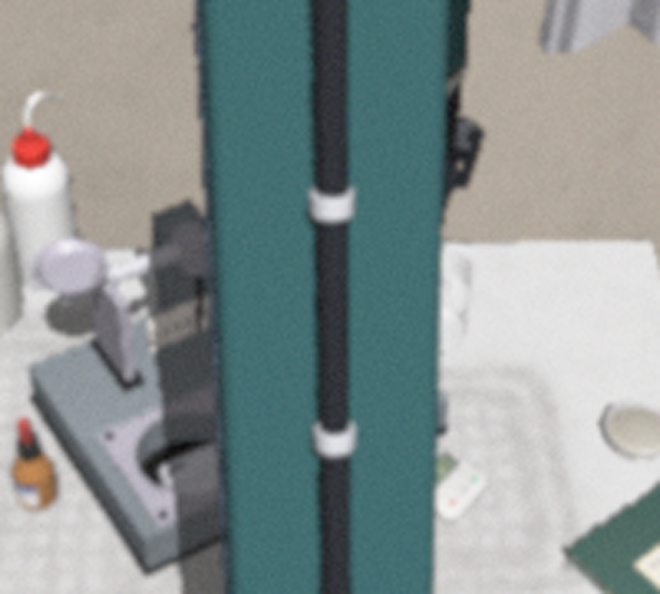

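>>> drive_tool(
  steps=[
    {"tx":-6,"ty":-4,"tz":15,"turn":0},
    {"tx":0,"ty":0,"tz":26,"turn":0},
    {"tx":0,"ty":0,"tz":26,"turn":0},
    {"tx":0,"ty":0,"tz":26,"turn":0},
    {"tx":0,"ty":0,"tz":0,"turn":0},
  ],
)

```text
clock: 2.4
eef_pos: [0.5132, -0.1787, 0.1149]
ee_rot: [3.135, 0.003, -1.573]
wrist_force: [-0.5, 0.7, 0.1]
gripper_width: 0.0512
```

>>> drive_tool(
  steps=[
    {"tx":-15,"ty":0,"tz":0,"turn":0},
    {"tx":-18,"ty":0,"tz":0,"turn":0},
    {"tx":-18,"ty":0,"tz":0,"turn":0},
    {"tx":-18,"ty":0,"tz":0,"turn":0},
    {"tx":-12,"ty":0,"tz":0,"turn":0},
  ],
)

```text
clock: 2.82
eef_pos: [0.5178, -0.0983, 0.1204]
ee_rot: [-3.139, -0.001, -1.572]
wrist_force: [-0.2, -2.6, -2.5]
gripper_width: 0.0512
```

>>> drive_tool(
  steps=[
    {"tx":-5,"ty":0,"tz":0,"turn":0},
    {"tx":-3,"ty":0,"tz":0,"turn":0},
    {"tx":0,"ty":0,"tz":0,"turn":0},
  ],
)

```text
clock: 3.07
eef_pos: [0.5168, -0.0898, 0.1188]
ee_rot: [-3.141, -0.0, -1.571]
wrist_force: [-0.1, -0.6, -0.6]
gripper_width: 0.0511
```

>>> drive_tool(
  steps=[
    {"tx":-3,"ty":0,"tz":0,"turn":0},
    {"tx":-2,"ty":0,"tz":0,"turn":0},
    {"tx":0,"ty":0,"tz":0,"turn":0},
  ],
)

```text
clock: 3.32
eef_pos: [0.5168, -0.0883, 0.1185]
ee_rot: [3.142, -0.006, -1.57]
wrist_force: [-1.9, -14.3, -2.2]
gripper_width: 0.051
```

Run:
```python
from h import *
snap("top","top3.png",(200,130,365,270),4.8)
```

```text
(no output)
```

View pics/top3.png

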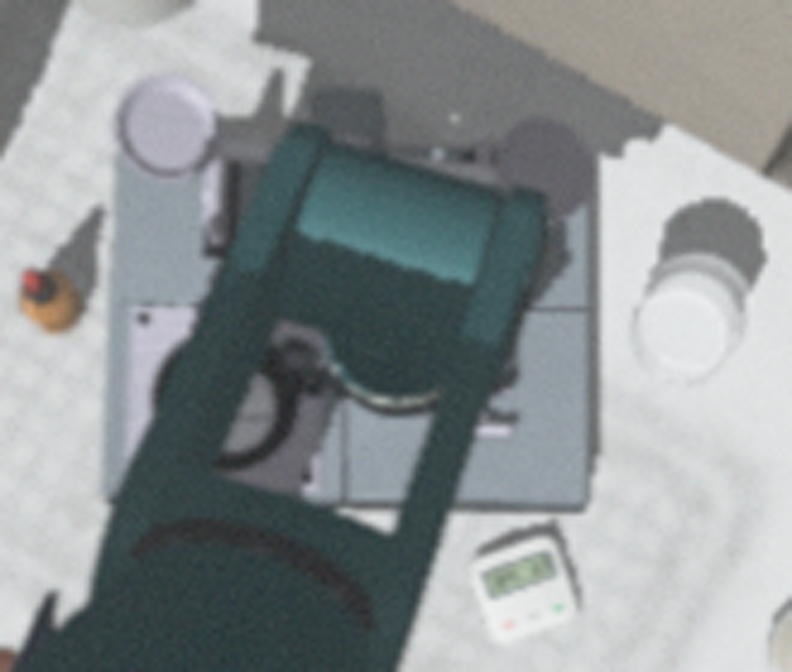

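>>> drive_tool(
  steps=[
    {"tx":12,"ty":0,"tz":0,"turn":0},
    {"tx":0,"ty":0,"tz":-32,"turn":0},
    {"tx":0,"ty":0,"tz":-35,"turn":0},
    {"tx":20,"ty":0,"tz":-33,"turn":0},
    {"tx":35,"ty":0,"tz":0,"turn":0},
  ],
)

```text
clock: 3.78
eef_pos: [0.5199, -0.1515, 0.2246]
ee_rot: [-3.133, -0.001, -1.568]
wrist_force: [2.1, -0.5, 0.5]
gripper_width: 0.0509
```

>>> drive_tool(
  steps=[
    {"tx":35,"ty":0,"tz":0,"turn":0},
    {"tx":25,"ty":0,"tz":0,"turn":0},
    {"tx":0,"ty":0,"tz":0,"turn":0},
  ],
)

```text
clock: 4.03
eef_pos: [0.517, -0.2169, 0.2187]
ee_rot: [-3.14, -0.002, -1.575]
wrist_force: [1.0, -0.1, 0.8]
gripper_width: 0.0512
```

Run:
```python
from h import *
snap("top","top4.png",(200,130,365,270),4.8)
```

```text
(no output)
```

View pics/top4.png

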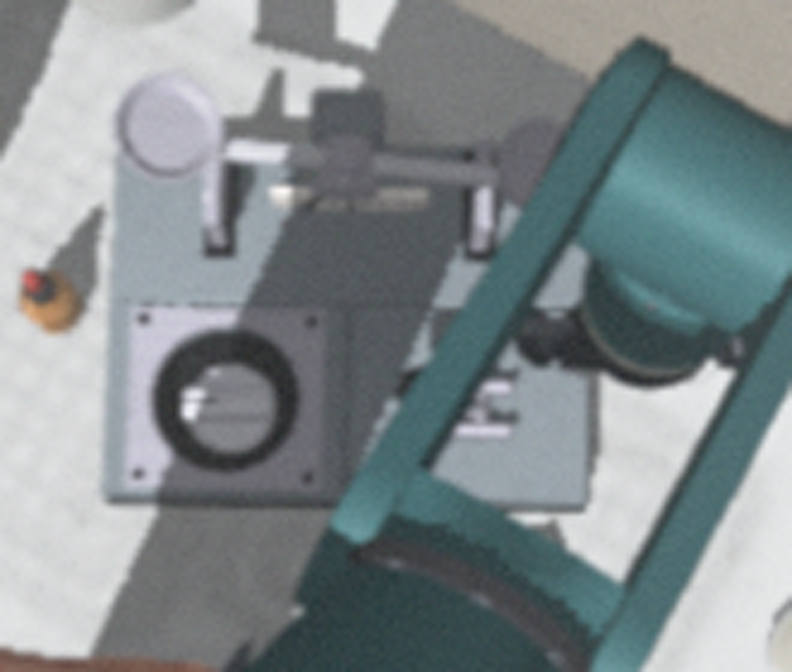

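```bash
cat > look.py <<'E'
import sys
from h import *
p=np.load("pose.npy")
im=snap("top",sys.argv[1],(250,155,297,182),16)
def L(x,y,z): return [p[0]+x,p[1]+y,z]
for y in(-.033,-.022,-.011,0,.011,.022,.033):
    u=proj(im,[L(.075,y,.08)])[0]; print(y,(u-[250,155])*16)
u=proj(im,[L(.075,0,.207)])[0]; print("headtip",(u-[250,155])*16)
E
python3 look.py p1.png
```

```text
-0.033 [528.32931746 251.65810536]
-0.022 [471.57173446 251.37203357]
-0.011 [414.82797767 251.09670925]
0 [358.10112571 250.83213885]
0.011 [301.39425232 250.57832881]
0.022 [244.71042627 250.33528557]
0.033 [188.05271147 250.10301554]
headtip [338.29782893  71.75970709]
```

View pics/p1.png

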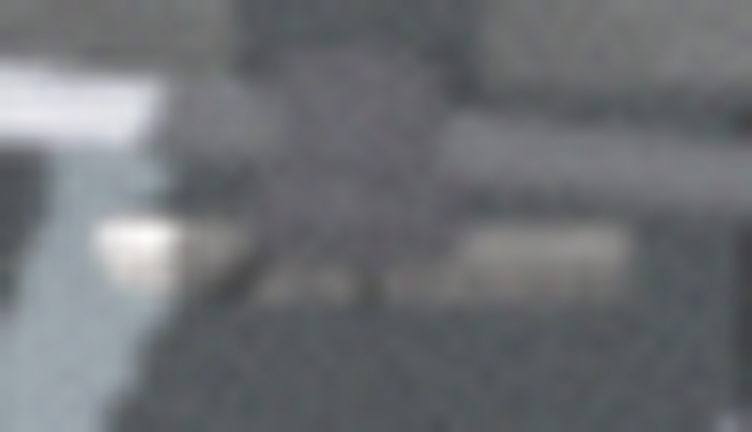

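The scale picture shows the pointer tip near (232,290) and the centre mark at (368,290). That is about 26 mm off, so about 1.24 rad (71°) clockwise is needed. Next, a closer look at the knob.

Run:
```python
from h import *
im=get_image("top");q=im["pixels"][192:234,226:268].astype(float)
q=np.clip((q-20)*1.3,0,255).astype(np.uint8)
cv2.imwrite("pics/k1.png",cv2.resize(q,None,fx=14,fy=14,interpolation=cv2.INTER_CUBIC)[:,:,::-1])
```

```text
(no output)
```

View pics/k1.png

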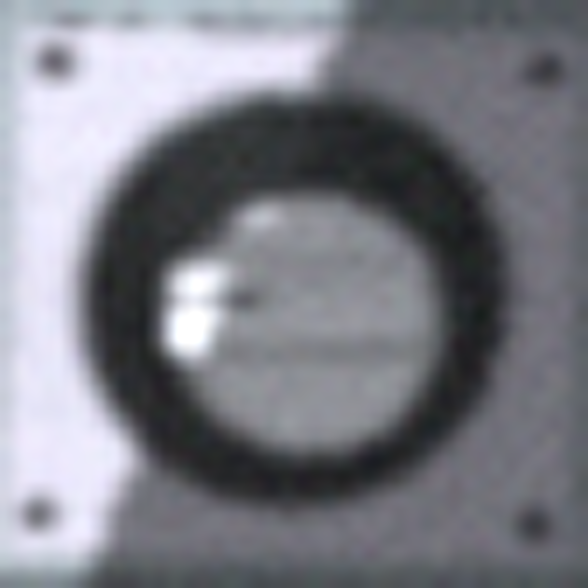

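Run:
```python
from h import *
im=get_image("top");q=im["pixels"][192:234,226:268].astype(float)
q=np.clip((q-20)*1.3,0,255).astype(np.uint8)
big=cv2.resize(q,None,fx=14,fy=14,interpolation=cv2.INTER_CUBIC)[:,:,::-1].copy()
outs=[]
for a in (92,96,100):
    b=big.copy()
    t=np.radians(a);d=np.array([np.cos(t),np.sin(t)]);n=np.array([-d[1],d[0]])
    P=[np.r_[np.array([.5209,.0226])+s*.029*d+w*.010*n,.045] for s,w in((1,1),(1,-1),(-1,-1),(-1,1))]
    u=(proj(im,P)-[226,192]+.5)*14
    cv2.polylines(b,[u.round().astype(np.int32)],True,(0,0,255),1)
    outs.append(cv2.resize(b,(390,390)) if 0 else b[180:420,130:460])
cv2.imwrite("pics/k2.png",np.vstack([np.hstack(outs[:2]),np.hstack([outs[2],big[180:420,130:460]])]))
k=np.array([(200,352),(425,343),(165,299),(255,297)])/14-.5+[226,192]
w=atz(im,k,.045);print(w)
```

```text
[[ 0.51136509  0.04604486  0.045     ]
 [ 0.51375383 -0.00430848  0.045     ]
 [ 0.52330917  0.05418483  0.045     ]
 [ 0.5239004   0.03398006  0.045     ]]
```

View pics/k2.png

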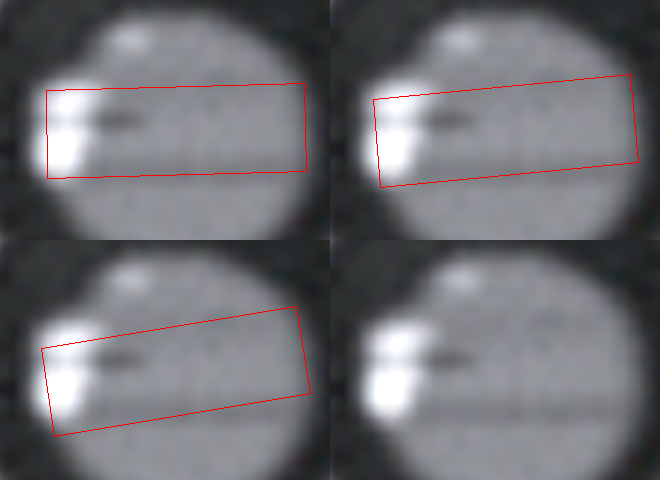

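>>> drive_tool(
  steps=[
    {"tx":-35,"ty":0,"tz":0,"turn":0},
    {"tx":-35,"ty":0,"tz":0,"turn":0},
    {"tx":-35,"ty":0,"tz":0,"turn":0},
    {"tx":-35,"ty":0,"tz":0,"turn":0},
    {"tx":-35,"ty":0,"tz":0,"turn":0},
  ],
  fingers=0.5,
)

```text
clock: 4.65
eef_pos: [0.5157, -0.0339, 0.2182]
ee_rot: [3.141, 0.001, -1.57]
wrist_force: [-0.1, 0.9, -1.1]
gripper_width: 0.0426
```

>>> drive_tool(
  steps=[
    {"tx":-35,"ty":0,"tz":0,"turn":0},
    {"tx":-31,"ty":0,"tz":0,"turn":0},
    {"tx":0,"ty":0,"tz":0,"turn":-7},
    {"tx":0,"ty":0,"tz":0,"turn":-7},
    {"tx":0,"ty":0,"tz":0,"turn":-7},
  ],
)

```text
clock: 5.07
eef_pos: [0.5157, 0.0316, 0.2182]
ee_rot: [3.141, 0.001, -1.195]
wrist_force: [-0.6, 0.1, -0.0]
gripper_width: 0.0428
```

>>> drive_tool(
  steps=[
    {"tx":0,"ty":0,"tz":0,"turn":-7},
    {"tx":0,"ty":0,"tz":0,"turn":-7},
    {"tx":0,"ty":0,"tz":0,"turn":-7},
    {"tx":0,"ty":0,"tz":0,"turn":-7},
    {"tx":0,"ty":0,"tz":0,"turn":-7},
  ],
)

```text
clock: 5.48
eef_pos: [0.5158, 0.0307, 0.2181]
ee_rot: [-3.142, 0.001, -0.586]
wrist_force: [-0.2, 0.1, -0.1]
gripper_width: 0.0425
```

>>> drive_tool(
  steps=[
    {"tx":0,"ty":0,"tz":0,"turn":-7},
    {"tx":0,"ty":0,"tz":0,"turn":-7},
    {"tx":0,"ty":0,"tz":0,"turn":-7},
    {"tx":0,"ty":0,"tz":0,"turn":-7},
    {"tx":0,"ty":0,"tz":0,"turn":-7},
  ],
)

```text
clock: 5.9
eef_pos: [0.5158, 0.0306, 0.2181]
ee_rot: [-3.141, 0.001, 0.025]
wrist_force: [0.4, 0.4, 0.4]
gripper_width: 0.0426
```

>>> drive_tool(
  steps=[
    {"tx":0,"ty":0,"tz":0,"turn":-1.5},
    {"tx":0,"ty":0,"tz":0,"turn":0},
  ],
)

```text
clock: 6.07
eef_pos: [0.5158, 0.0305, 0.2182]
ee_rot: [-3.141, 0.001, 0.046]
wrist_force: [0.1, -0.8, 0.3]
gripper_width: 0.0427
```

Run:
```python
from h import *
s=get_state();print(s["eef_pos"],np.degrees(s["ee_rot"]),s["gripper_width"],s["clock"])
```

```text
[0.51583064 0.0305338  0.21815911] [-1.79960702e+02  5.11556809e-02  2.63770925e+00] 0.042686205400567605 6.0667
```

>>> drive_tool(
  steps=[
    {"tx":4.2,"ty":7.2,"tz":10,"turn":0},
    {"tx":0,"ty":0,"tz":35,"turn":0},
    {"tx":0,"ty":0,"tz":35,"turn":0},
    {"tx":0,"ty":0,"tz":35,"turn":0},
    {"tx":0,"ty":0,"tz":20,"turn":0},
  ],
)

```text
clock: 6.48
eef_pos: [0.5189, 0.0225, 0.0796]
ee_rot: [-3.141, 0.004, 0.043]
wrist_force: [-0.8, -0.9, -0.9]
gripper_width: 0.0424
```

>>> drive_tool(
  steps=[
    {"tx":0,"ty":0,"tz":15,"turn":0},
    {"tx":0,"ty":0,"tz":15,"turn":0},
    {"tx":0,"ty":0,"tz":15,"turn":0},
    {"tx":0,"ty":0,"tz":8,"turn":0},
    {"tx":0,"ty":0,"tz":0,"turn":0},
  ],
)

```text
clock: 6.9
eef_pos: [0.5195, 0.0224, 0.0282]
ee_rot: [-3.141, 0.004, 0.043]
wrist_force: [-0.7, 0.3, 0.2]
gripper_width: 0.0429
```

>>> drive_tool(
  steps=[
    {"tx":0,"ty":0,"tz":0,"turn":0},
    {"tx":0,"ty":0,"tz":0,"turn":0},
    {"tx":0,"ty":0,"tz":0,"turn":0},
    {"tx":0,"ty":0,"tz":0,"turn":0},
    {"tx":0,"ty":0,"tz":0,"turn":0},
  ],
  fingers=0,
)

```text
clock: 7.32
eef_pos: [0.5208, 0.0222, 0.031]
ee_rot: [3.141, 0.0, 0.044]
wrist_force: [-3.9, -1.9, 4.9]
gripper_width: 0.0186
```

>>> drive_tool(
  steps=[
    {"tx":0,"ty":0,"tz":-2,"turn":5},
    {"tx":0,"ty":0,"tz":0,"turn":6},
    {"tx":0,"ty":0,"tz":0,"turn":6},
    {"tx":0,"ty":0,"tz":0,"turn":6},
    {"tx":0,"ty":0,"tz":0,"turn":6},
  ],
)

```text
clock: 7.73
eef_pos: [0.519, 0.0225, 0.0312]
ee_rot: [3.14, 0.004, -0.467]
wrist_force: [-3.4, -0.4, -9.7]
gripper_width: 0.0181
```

>>> drive_tool(
  steps=[
    {"tx":0,"ty":0,"tz":0,"turn":6},
    {"tx":0,"ty":0,"tz":0,"turn":6},
    {"tx":0,"ty":0,"tz":0,"turn":6},
    {"tx":0,"ty":0,"tz":0,"turn":6},
    {"tx":0,"ty":0,"tz":0,"turn":6},
  ],
)

```text
clock: 8.15
eef_pos: [0.5176, 0.0236, 0.0311]
ee_rot: [3.137, 0.005, -0.992]
wrist_force: [-5.0, 6.0, -7.4]
gripper_width: 0.0181
```

>>> drive_tool(
  steps=[
    {"tx":0,"ty":0,"tz":0,"turn":6},
    {"tx":0,"ty":0,"tz":0,"turn":6},
    {"tx":0,"ty":0,"tz":0,"turn":0},
    {"tx":0,"ty":0,"tz":0,"turn":0},
  ],
)

```text
clock: 8.48
eef_pos: [0.5172, 0.0243, 0.0311]
ee_rot: [3.136, 0.005, -1.197]
wrist_force: [-4.8, 6.8, -6.2]
gripper_width: 0.0185
```

>>> drive_tool(
  steps=[
    {"tx":0,"ty":0,"tz":0,"turn":0},
    {"tx":0,"ty":0,"tz":0,"turn":0},
    {"tx":0,"ty":0,"tz":0,"turn":0},
    {"tx":0,"ty":0,"tz":-15,"turn":0},
    {"tx":0,"ty":0,"tz":-30,"turn":0},
  ],
  fingers=0.5,
)

```text
clock: 8.9
eef_pos: [0.5197, 0.0223, 0.0757]
ee_rot: [3.138, 0.002, -1.196]
wrist_force: [1.1, 0.2, 0.3]
gripper_width: 0.0427
```

>>> drive_tool(
  steps=[
    {"tx":0,"ty":0,"tz":-36,"turn":0},
    {"tx":0,"ty":0,"tz":-36,"turn":0},
    {"tx":0,"ty":0,"tz":-36,"turn":0},
    {"tx":0,"ty":0,"tz":-36,"turn":0},
    {"tx":0,"ty":0,"tz":0,"turn":0},
  ],
)

```text
clock: 9.32
eef_pos: [0.5267, 0.0217, 0.2294]
ee_rot: [-3.128, -0.007, -1.196]
wrist_force: [1.5, -0.1, 0.5]
gripper_width: 0.0428
```

>>> drive_tool(
  steps=[
    {"tx":32,"ty":12.5,"tz":0,"turn":0},
    {"tx":32,"ty":12.5,"tz":0,"turn":0},
    {"tx":32,"ty":12.5,"tz":0,"turn":0},
    {"tx":32,"ty":12.5,"tz":0,"turn":0},
    {"tx":32,"ty":12.5,"tz":0,"turn":0},
  ],
)

```text
clock: 9.73
eef_pos: [0.5222, -0.1514, 0.222]
ee_rot: [-3.14, -0.002, -1.195]
wrist_force: [-0.1, -0.3, -0.5]
gripper_width: 0.0428
```

>>> drive_tool(
  steps=[
    {"tx":32,"ty":12.5,"tz":0,"turn":0},
    {"tx":32,"ty":12.5,"tz":0,"turn":0},
    {"tx":0,"ty":0,"tz":0,"turn":7},
    {"tx":0,"ty":0,"tz":0,"turn":7},
    {"tx":0,"ty":0,"tz":0,"turn":7},
  ],
)

```text
clock: 10.15
eef_pos: [0.5223, -0.2198, 0.2216]
ee_rot: [-3.14, -0.001, -1.57]
wrist_force: [0.1, 0.1, 0.0]
gripper_width: 0.0431
```

```bash
python3 look.py p2.png
python3 - <<'E'
from h import *
snap("top","top5.png",(200,130,365,270),4.8)
s=get_state();print(s["eef_pos"],s["ee_rot"],s["clock"])
E
```

```text
-0.033 [528.32931746 251.65810536]
-0.022 [471.57173446 251.37203357]
-0.011 [414.82797767 251.09670925]
0 [358.10112571 250.83213885]
0.011 [301.39425232 250.57832881]
0.022 [244.71042627 250.33528557]
0.033 [188.05271147 250.10301554]
headtip [338.29782893  71.75970709]
[ 0.5222713  -0.21897918  0.22160803] [-3.14026475e+00 -7.44748241e-04 -1.56424383e+00] 10.25
```

View pics/p2.png

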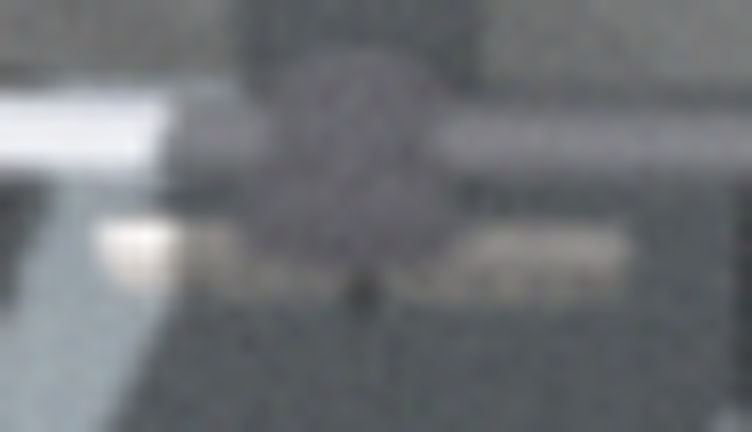

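View pics/top5.png

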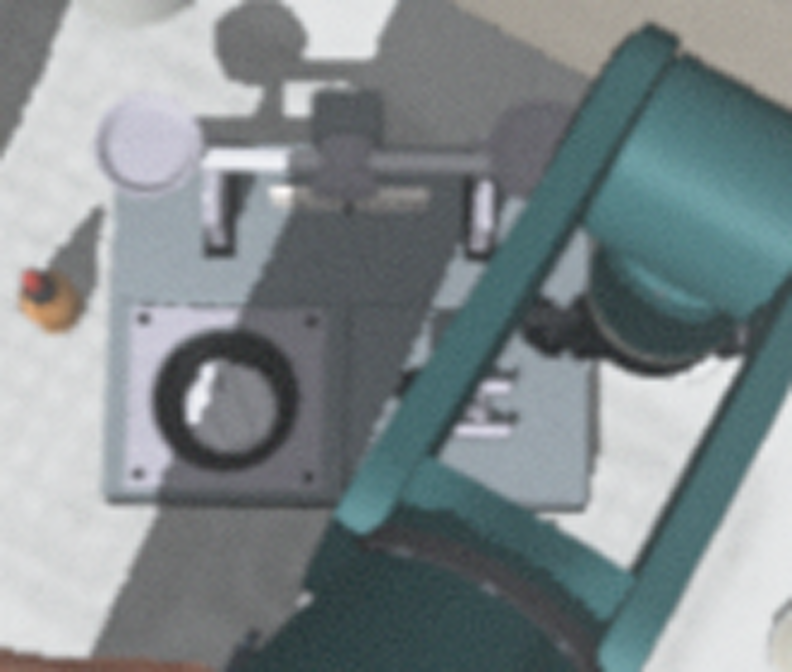

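Pointer tip now near x=362 against the centre mark at about 365, so it's within about 1 mm. I'll compare with the arrested starting picture numerically.

Run:
```python
import cv2,numpy as np
for f in("top1","top2","top5"):
    a=cv2.imread(f"pics/{f}.png",0).astype(float)[203:213,310:390]
    r=a.mean(0); b=np.median(r); w=np.clip(b-r-6,0,None); 
    m=np.argmax(w);sl=slice(max(m-8,0),m+9);print(f,310+(w[sl]*np.arange(80)[sl]).sum()/w[sl].sum(),w.max())
```

```text
top1 349.8255081210615 54.14999999999999
top2 348.6188118811881 21.049999999999997
top5 348.4711797450171 27.05000000000001
```

>>> drive_tool(
  steps=[
    {"tx":-30,"ty":6,"tz":0,"turn":0},
    {"tx":-35,"ty":0,"tz":0,"turn":0},
    {"tx":-35,"ty":0,"tz":0,"turn":0},
    {"tx":-15,"ty":0,"tz":15,"turn":0},
    {"tx":0,"ty":0,"tz":0,"turn":0},
  ],
  fingers=0.62,
)

```text
clock: 10.67
eef_pos: [0.5134, -0.0997, 0.2049]
ee_rot: [3.139, 0.002, -1.555]
wrist_force: [-0.8, 0.0, -0.0]
gripper_width: 0.0529
```

>>> drive_tool(
  steps=[
    {"tx":0,"ty":0,"tz":0,"turn":0},
  ],
)

```text
clock: 10.75
eef_pos: [0.5146, -0.1026, 0.2062]
ee_rot: [3.141, -0.0, -1.557]
wrist_force: [0.2, -0.1, -0.3]
gripper_width: 0.0532
```

>>> drive_tool(
  steps=[
    {"tx":0,"ty":0,"tz":30,"turn":0},
    {"tx":0,"ty":0,"tz":30,"turn":0},
    {"tx":0,"ty":0,"tz":26,"turn":0},
    {"tx":0,"ty":0,"tz":0,"turn":0},
  ],
)

```text
clock: 11.08
eef_pos: [0.5123, -0.1037, 0.1167]
ee_rot: [3.135, 0.002, -1.561]
wrist_force: [-0.5, 0.1, -0.6]
gripper_width: 0.0529
```

>>> drive_tool(
  steps=[
    {"tx":15,"ty":0,"tz":0,"turn":0},
    {"tx":18,"ty":0,"tz":0,"turn":0},
    {"tx":18,"ty":0,"tz":0,"turn":0},
    {"tx":18,"ty":0,"tz":0,"turn":0},
    {"tx":12,"ty":0,"tz":0,"turn":0},
  ],
)

```text
clock: 11.5
eef_pos: [0.5162, -0.1864, 0.1218]
ee_rot: [-3.14, -0.0, -1.562]
wrist_force: [1.5, 5.5, -4.5]
gripper_width: 0.0527
```

>>> drive_tool(
  steps=[
    {"tx":5,"ty":0,"tz":0,"turn":0},
    {"tx":3,"ty":0,"tz":0,"turn":0},
    {"tx":2,"ty":0,"tz":0,"turn":0},
    {"tx":0,"ty":0,"tz":0,"turn":0},
  ],
)

```text
clock: 11.83
eef_pos: [0.5159, -0.1873, 0.1212]
ee_rot: [-3.141, 0.014, -1.566]
wrist_force: [5.5, 29.1, 8.5]
gripper_width: 0.053
```

>>> drive_tool(
  steps=[
    {"tx":-17,"ty":0,"tz":0,"turn":0},
    {"tx":0,"ty":0,"tz":0,"turn":0},
    {"tx":0,"ty":0,"tz":-32,"turn":0},
    {"tx":0,"ty":0,"tz":-35,"turn":0},
    {"tx":0,"ty":0,"tz":-33,"turn":0},
  ],
)

```text
clock: 12.25
eef_pos: [0.5156, -0.1784, 0.2225]
ee_rot: [-3.141, -0.001, -1.561]
wrist_force: [0.2, -0.2, 0.2]
gripper_width: 0.0527
```

>>> drive_tool(
  steps=[
    {"tx":35,"ty":25,"tz":0,"turn":0},
    {"tx":35,"ty":25,"tz":0,"turn":0},
    {"tx":35,"ty":20,"tz":0,"turn":0},
    {"tx":35,"ty":20,"tz":0,"turn":0},
    {"tx":35,"ty":20,"tz":0,"turn":0},
  ],
)

```text
clock: 12.67
eef_pos: [0.4074, -0.354, 0.2219]
ee_rot: [-3.14, -0.003, -1.561]
wrist_force: [0.8, -0.8, -0.2]
gripper_width: 0.053
```

>>> drive_tool(
  steps=[
    {"tx":35,"ty":20,"tz":0,"turn":0},
    {"tx":35,"ty":20,"tz":0,"turn":0},
    {"tx":0,"ty":0,"tz":0,"turn":0},
    {"tx":0,"ty":0,"tz":0,"turn":0},
  ],
)

```text
clock: 13.0
eef_pos: [0.3677, -0.4248, 0.2213]
ee_rot: [-3.141, -0.002, -1.566]
wrist_force: [-0.0, 0.1, 1.0]
gripper_width: 0.0528
```

```bash
python3 look.py p3.png
python3 - <<'E'
from h import *
snap("top","top6.png",(200,130,365,270),4.8)
snap("side","side6.png",(190,140,320,290),4)
s=get_state();print(s["eef_pos"],s["wrist_force"],s["clock"])
E
```

```text
-0.033 [528.32931746 251.65810536]
-0.022 [471.57173446 251.37203357]
-0.011 [414.82797767 251.09670925]
0 [358.10112571 250.83213885]
0.011 [301.39425232 250.57832881]
0.022 [244.71042627 250.33528557]
0.033 [188.05271147 250.10301554]
headtip [338.29782893  71.75970709]
[ 0.36928078 -0.42101252  0.22070832] [ 0.64076361 -0.47892971  0.65165309] 13.15
```

View pics/p3.png

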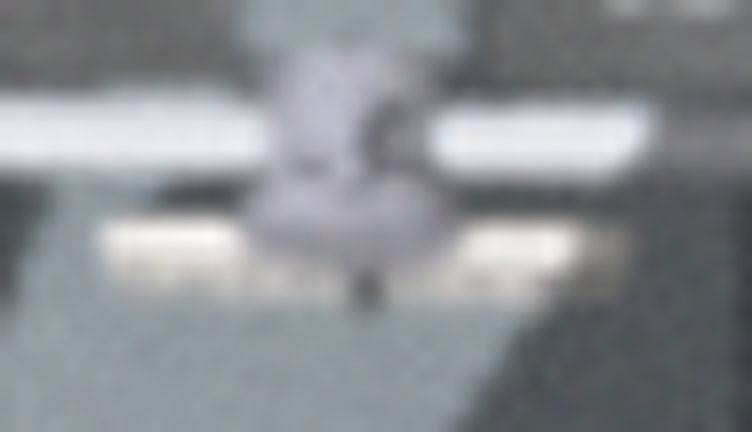

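View pics/top6.png

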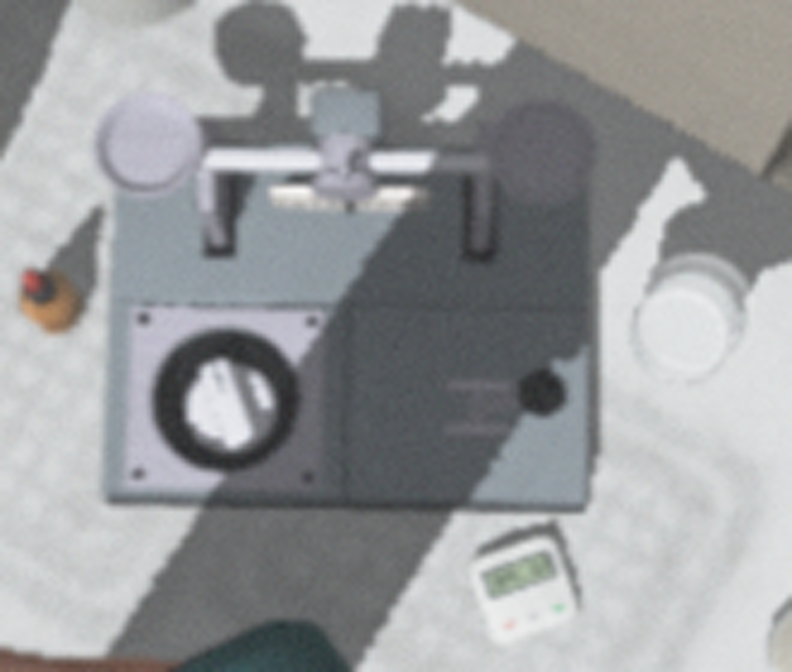

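View pics/side6.png

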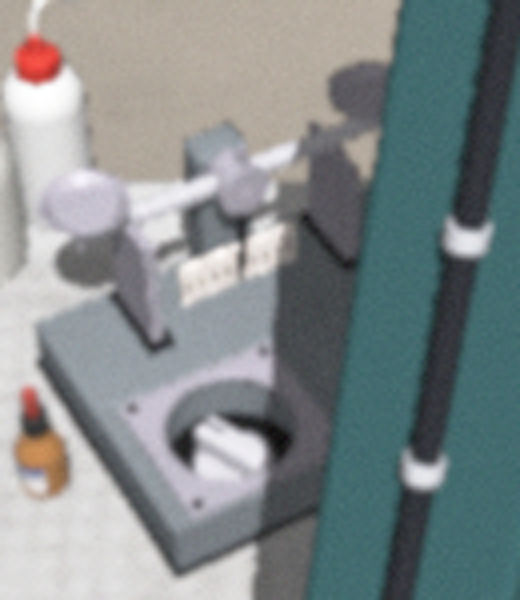

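The top picture shows the ball back at (541,392), exactly where it started. The pointer is at x≈367, against 362 when it was released (about 1 mm), and the bystanders haven't moved. Signing off.

```bash
python3 -c "
from station import ticket
print(ticket.sign_off())"
```

```text
the job is handed in; nothing more can be done
None
```

I zeroed the balance, arrested the beam again and handed the job in at about 13 s. Sign-off gives no verdict, so what follows rests on my own camera and force checks.

- **Release:** I pushed the lever fully left until it met its stop at about 14 N. The pointer then swung about 26 mm to the left of centre.
- **Zeroing:** I gripped the sunk knob through the guard opening, turned it 1.24 rad clockwise and let it go. With the beam still released, the pointer rested within about 1 mm of the centre mark.
- **Arrest:** I pushed the lever back right to its stop at about 29 N. In the last pictures the ball is where it started, the beam is level and the pointer is on the centre mark.
- **Torsion head:** I did not measure the index directly. From the released pointer offset I put it at about 0.5 mm off upright, against the 3 mm allowed.
- **Surroundings:** The timer, beaker and dropper bottle looked unmoved in the last close-up. The petri dish is mostly outside that crop, but the arm only passed well above it. The arm was clear of everything at the end.

No check failed. Two readings differed slightly: the pointer comparison with the starting picture varied by about 1 mm because of shadows, and the housing's front-left corner in the side view was about 6 pixels off my pose fit. That corner did not affect the work.

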